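# Strike a medallion blank in the stall's hand press

### The job

Lay the round brass blank flat in the round pocket of the press's tray, press the tray in until its push-push latch catches, and let go to see that it stays in. Then turn the handwheel clockwise through exactly one full turn to make one stroke, leaving its handle back over the mark, the tray still latched with the blank in it. Leave the mug and the other things in the case where they are, and do not turn the wheel before the tray is latched.

Things in the scene. Friction and masses are not known exactly. Their poses are not given: they have to be found in the camera images.
- round_mid (a point): Centre (half-way up) of the round brass medallion blank: a flat loose disc, 36 mm diameter, 10 mm thick, about 85 g, lying flat in the low open wooden case (its floor is 6 mm above the table, its rim 24 mm above the table) among other small things. z is the disc's axis.
- tray_pocket (a point): Centre of the floor of the round pocket in the press tray; the pocket is 43 mm wide and 5 mm deep, with a small chamfer, so a seated disc stands 5 mm proud and its centre is 5 mm above this point. The tray's flat top (90 mm wide) is 51 mm above the table. x is the direction in which the tray is pushed in, z is up. With the tray out, the pocket is 65 mm in front of the press's head and open from above.
- tray_front (a point): Centre of the outer face of the tray's front plate: an upright steel plate 90 mm wide and 36 mm high (27 to 63 mm above the table), the face to push on. x points into the press (the push direction), z is up. It is 85 mm from the pocket's centre, and still stands 40 mm in front of the press's bed and 60 mm in front of its head when latched.
- tray (a joint): How far the tray has been pushed in, m: 0 fully out (where a spring of 2 to 8 N always returns it), hard stop at 0.100. Push-push latch: pushed to beyond 0.098 and let go, it springs back a little and stays latched at about 0.087; let go earlier, it slides all the way out again. Pushing a latched tray to the stop once more releases it, and it slides all the way out.
- wheel_axis (a point): Point on the upright axis of the press's handwheel, 210 mm above the table, at the height of the middle of the handle. The wheel, 110 mm across and lying flat, is on top of the press's head, its upper face 187 mm above the table. Its x axis is the press's own x (the push direction of the tray).
- handle_mid (a point): Middle of the wheel's upright handle: a freely revolving black cylinder, 20 mm diameter, 40 mm tall (190 to 230 mm above the table), 40 mm from the wheel's axis (which lies 135 mm beyond the pocket's centre, along the push direction, while the tray is out). It is free on all sides and can be pinched from above and led round in a circle.
- wheel (a joint): Angle of the handwheel, rad, growing clockwise as seen from above. 0 is the parked start, the handle towards the tray's front, over the small steel mark on the head; at pi the ram is fully down, at 2 pi (one full turn) it is up again and the wheel is parked again. It takes about 0.1 N m, stays where it is left, and can be run 0.6 rad too far.
- square_blank: Square brass blank, 33 x 33 x 10 mm, in the case; origin at the centre of its underside. Not to be used.
- bar_blank: Bar-shaped brass blank, 50 (its x) x 16 x 10 mm, in the case; origin at the centre of its underside. Not to be used.
- ring_cone: Wooden ring cone, 40 mm across its foot, 70 mm tall, standing in the case; origin under its foot.
- gift_box: Small square gift box, 46 x 46 x 38 mm, in the case; origin under its centre.
- bead_pot: Small white pot, 42 mm across, 40 mm tall, in the case; origin under its centre.
- mug: Blue mug, 76 mm across, 85 mm tall, handle towards its y, on the table near the robot; origin under its centre.

How it is judged:
By the outcome, as a careful person would: the job done as asked, in the order asked, and still so for the second after the job is handed in, with the robot touching nothing.
It also fails if it takes over 72 s, if anything falls off the work surface, if the arm or the gripper's body presses on something with over 40 N, if the wrist force passes 120 N, or if a joint passes its speed limit or range.

### The arm

A 6-joint arm with a two-finger parallel gripper is mounted at the origin on the work surface. World frame = base frame: x ahead of the robot, y to its left, z up, the work surface at z = 0. Lengths are in mm, angles in rad, forces in N, time in s.
With the tool pointing down it reaches from about 275 to 750 mm from the base axis. Payload 10.2 kg.
Tool frame: the origin (TCP) lies midway between the tips of the shut fingers; the grasp point (between the pads) lies 19 mm behind it; z points along the fingers, y is the line along which they close (so a half turn about z gives the same grasp; the last joint's range is limited). The gripper opens to 85 mm and grips with 20 to 120 N. Pads are 22 mm wide; open, the fingers measure 114 mm over their backs; the gripper's body (76 mm by 85 mm) begins 54 mm behind the grasp point. The pads swing forward as they close: fully open they stand 13 mm farther back than shut.
Start: joints at [-1.399, 0.313, 1.498, -0, 1.331, -0.223], TCP at [201.915, -484.625, 231.294] pointing down, gripper open.
Joint ranges: [-2.94, 2.94], [-0.97, 2.17], [0.19, 2.56], [-1.23, 4.37], [0.02, 3.11], [-2.88, 2.88]. Speed limits (rad/s): [2.39, 2.39, 3.01, 3.14, 3.14, 3.14].

### API

Orientations are given as a unit quaternion [w, x, y, z].
In Python, from rig import ctrl gives the robot as it stands.
- The arm moves only by the tool send_rows, never from a script. Its argument "targets" is a list of rows, each a list of 7 numbers: the closure, from -1 (fully open) to 1 (shut), so that 0 is half open, then the shift along the tool's x, y, z in m, then the turn, a rotation vector about the tool's x, y, z in rad. In form: [[claw, dx, dy, dz, ax, ay, az], ...]. A call has exactly 10 rows; each row shifts and turns the commanded pose from where the row before left it, along the tool's axes as they then stand; what a row does not reach is not made up. A row lasts 1/8 s, in which the tool goes at most 62.5 mm and 10.7 degrees, less where a joint would pass 70% of its speed; a pose out of reach is approached as far as the arm can. A call with a gripper value outside its range is refused whole. The fingers move at their own pace and stop on an object; "squeeze" is the grip in N (left out, the last holds). Time passes only in rows, so rows that do not move let the fingers close, or fill a call up. It gives the time, the measured TCP pose, the force, the opening and the grip force at its end, in the units of the state.
- ctrl.sense(): the state, without advancing time (a new reading comes with each control period).
- ctrl.capture(name): name is "scene" or "top"; returns a dict with "img" (400x640x3 uint8, red, green, blue), "camera_matrix" (3x3 intrinsics, pixels), "R" (3x3) and "t" (3): a world point X has camera coordinates R X + t. Camera axes: x right, y down, z forward; pixel columns grow to the right and rows downward; lengths in mm; the calibration is good to about 2 mm. A picture is of the moment at which its call begins. There is no depth.
- ctrl.finish_job(): hands the job in; it is judged then, once.
Trained networks look in a picture, given as the dict that the camera call returned (one of the last four; its "shot" number tells which), for a name from the list of things; names that differ only in an ending like _2 or _b are one class to them, and where a whole thing is asked for, a point or a joint stands for the part that bears it (a point fixed in the world has none). Each returns a list of dicts, best first, with "score" (0 to 1); they miss things now and then, are a little off and sometimes report something else, mostly with a low value. They report only what shows in the picture. A call takes as long as a camera call.
- ctrl.boxes_of(query, picture): "extent" ([left, top, width, height] in pixels, round what is visible of it).
- ctrl.landmark_of(query, picture): "point" ([column, row] in pixels: a listed point, or the origin of a listed thing).
The state is a dict: "time_s": time; "joints": joint angles; "dq": joint speeds; "tau": joint torques, N m; "eef_pos": TCP position; "ee_rot": TCP orientation; "force": force on the tool from outside, world axes, zero at the start; "wrist_torque": the same for the moment, N m; "grip_width": opening from 0.0 (shut) to 1.0 (fully open); "grip_force": force on a finger pad.
Only numpy, scipy, OpenCV 4.12 (cv2) and the standard library are available. Lean on these libraries where they do the work, as an engineer would, in place of code of your own. Each camera call takes 0.05 s, during which the arm holds its last target. There are 200 camera calls.

## Working session

There is one attempt and no reset: what is moved stays moved. The work goes in short steps, Python scripts to look and compute and a tool call to move; the robot and the scene stay as the last step left them, time stands still between calls to the robot, and variables do not carry over. Pictures are saved under pics/ and viewed, at most 10 in all, crops included, and the job is handed in when it is done.

Besides the shell and the picture viewer there is one more tool, called after "Emit:" by a JSON object that holds its "api" and its "payload". send_rows: Moves the arm, as the interface text tells. Its arguments: {"type":"object","properties":{"targets":{"type":"array"},"squeeze":{"type":"number"}},"required":["targets"]}

```bash
ls; mkdir -p pics; cat > h.py <<'E'
import numpy as np, cv2
from rig import ctrl
def ray(p,px):
    K,R,t=[np.array(p[k],float) for k in("camera_matrix","R","t")]
    d=R.T@np.linalg.solve(K,[px[0],px[1],1.]); return -R.T@t,d
def atz(p,px,z):
    c,d=ray(p,px); return (c+d*(z-c[2])/d[2]).round(1)
def proj(p,X):
    K,R,t=[np.array(p[k],float) for k in("camera_matrix","R","t")]
    q=K@(R@np.array(X,float)+t); return (q[:2]/q[2]).round(1)
def save(p,n): cv2.imwrite(f'pics/{n}.png',p['img'][:,:,::-1])
E
python3 - <<'E'
from h import *
Z=dict(round_mid=11,tray_pocket=46,tray_front=45,wheel_axis=210,handle_mid=210,square_blank=6,bar_blank=6,ring_cone=6,gift_box=6,bead_pot=6,mug=0)
for n in("top","scene"):
    p=ctrl.capture(n); save(p,n+'0'); print(n,'cam',(-np.array(p['R']).T@np.array(p['t'])).round())
    for k,z in Z.items():
        for r in ctrl.landmark_of(k,p)[:2]: print(k,round(r['score'],2),np.round(r['point'],1),atz(p,r['point'],z))
s=ctrl.sense(); print(s)
E
```

```text
pics
top cam [333.   5. 972.]
round_mid 0.75 [441.9 170.3] [ 630.5 -251.1   11. ]
tray_pocket 0.96 [225.  226.6] [514.7 188.8  46. ]
tray_front 0.83 [216.4 271.5] [428.2 203.3  45. ]
wheel_axis 0.69 [222.2 133.2] [642.  164.8 210. ]
handle_mid 0.58 [219.  155.5] [602.7 169.1 210. ]
handle_mid 0.48 [224.7 223.1] [488.2 156.9 210. ]
square_blank 0.73 [403.4 179.5] [ 613.9 -171.1    6. ]
bar_blank 0.68 [384.  233.6] [ 501.  -124.9    6. ]
ring_cone 0.81 [453.1 215.4] [ 535.5 -267.6    6. ]
gift_box 0.62 [373.1 190.3] [ 592.1 -107.1    6. ]
gift_box 0.55 [226.9 222.5] [531.  193.1   6. ]
bead_pot 0.61 [416.4 224.8] [ 517.7 -191.6    6. ]
mug 0.93 [316.1 267.6] [436.2  13.7   0. ]
scene cam [1069.  355. 1025.]
round_mid 0.48 [223.7 213.1] [ 621.3 -247.5   11. ]
tray_pocket 0.81 [391.9 258.7] [512.2 198.   46. ]
tray_pocket 0.5 [372.2 244.4] [503.9 138.6  46. ]
tray_front 0.74 [410.3 234.3] [424.4 202.9  45. ]
wheel_axis 0.68 [363.2 256. ] [632.4 173.4 210. ]
square_blank 0.67 [247.5 223.8] [ 610.2 -175.5    6. ]
bar_blank 0.5 [288.9 206.9] [ 504.5 -117.1    6. ]
ring_cone 0.52 [243.7 191.
[... 165 characters left out ...]
 0. ]
{'time_s': 1.2, 'joints': array([-1.39936242e+00,  3.12923529e-01,  1.49767377e+00, -2.23866039e-05,
        1.33097025e+00, -2.23448381e-01]), 'dq': array([-0.0010808 , -0.00073282,  0.00110908, -0.00154357, -0.00099419,
        0.00148786]), 'tau': array([ 5.97832804e-04, -4.12165511e+01, -2.59895217e+01, -1.62458623e-04,
        5.55389051e-04, -1.39731043e-06]), 'eef_pos': array([ 201.93128604, -484.63648402,  231.29201542]), 'ee_rot': array([ 1.22679011e-05,  9.80571213e-01,  1.96163440e-01, -1.11957795e-05]), 'force': array([ 0.81362513, -0.61142679,  0.5368536 ]), 'wrist_torque': array([ 0.02398399, -0.02140263,  0.00531268]), 'grip_force': 0.0, 'grip_width': 0.9982064348444023}
```

```bash
python3 - <<'E'
import cv2
a=cv2.imread('pics/top0.png')
b=cv2.resize(a[100:310,180:490],None,fx=2.5,fy=2.5,interpolation=cv2.INTER_CUBIC);cv2.imwrite('pics/topc.png',b)
E
```

```text
(no output)
```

View pics/topc.png

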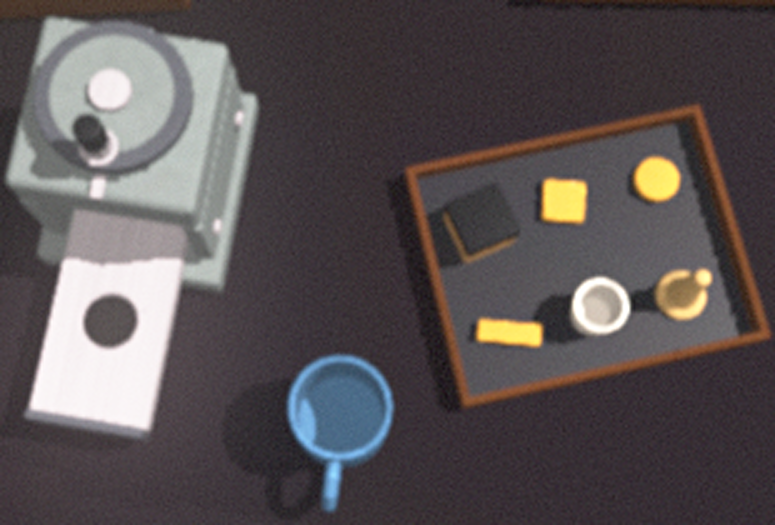

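View pics/scene0.png

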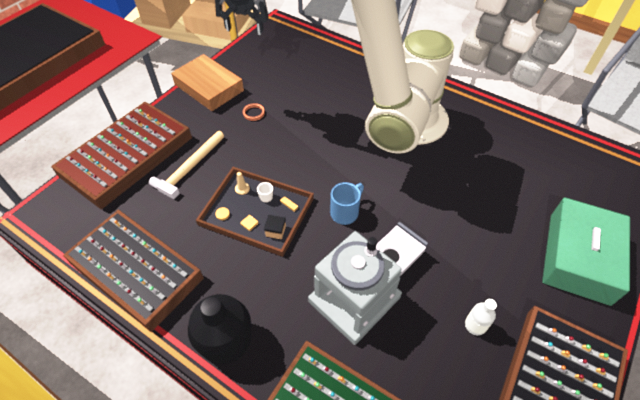

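The crops show the round blank at (443,171) in the top picture, the square blank at (405,180), the pocket at (224,228), and the handle over its mark at about (217,153). I'll refine these by segmentation.

```bash
cat >> h.py <<'E'
def blob(m,x,y,r=25):
    n,l,s,c=cv2.connectedComponentsWithStats(m.astype('uint8'))
    c0=[i for i in range(1,n) if s[i,4]>30]
    i=min(c0,key=lambda i:np.hypot(*(c[i]-[x,y])));return c[i],s[i],l==i
E
python3 - <<'E'
from h import *
p=ctrl.capture("top");im=p['img'].astype(int)
h=cv2.cvtColor(p['img'],cv2.COLOR_RGB2HSV)
y=(h[:,:,1]>120)&(h[:,:,2]>150)&(h[:,:,0]>15)&(h[:,:,0]<35)
c,s,m=blob(y,442,171);print('disc',c,s,atz(p,c,16))
c,s,m=blob(y,404,180);print('square',c,s,atz(p,c,16))
g=h[:,:,2]
w=np.zeros(g.shape,bool);w[212:245,208:242]=True
c,s,m=blob((g<110)&w,224,228);print('pocket',c,s,atz(p,c,51))
c,s,m=blob((g>170)&(h[:,:,1]<40),220,240);print('traytop',s)
r=cv2.minAreaRect(cv2.findContours(m.astype('uint8'),0,1)[0][0]);b=cv2.boxPoints(r);print([atz(p,q,51) for q in b])
# handle & hub
w=np.zeros(g.shape,bool);w[140:165,205:232]=True
c,s,m=blob((g<70)&w,217,153);print('handle',c,s,atz(p,c,220))
# predictions
for X in [(602.7,169.1,230),(602.7,169.1,190)]: print(proj(p,X))
sc=ctrl.capture("scene")
for q in [(391.9,258.7)]:print(atz(sc,q,51))
print([proj(sc,(514,189,51)),proj(sc,(629,-249,16))])
E
```

```text
disc [442.36614173 171.21653543] [434 163  18  18 254] [ 626.9 -250.6   16. ]
square [405.14776632 179.78350515] [397 171  18  18 291] [ 610.3 -172.8   16. ]
pocket [223.59121622 228.        ] [214 219  20  19 296] [511.  190.5  51. ]
traytop [ 192  138   90  134 3238]
[array([443.7, 251. ,  51. ]), array([724.6, 197.9,  51. ]), array([691.5,  73.4,  51. ]), array([414.7, 134.3,  51. ])]
handle [215.1        154.26666667] [210 147  12  13  60] [601.4 173.4 220. ]
[216.5 151.4]
[221.4 159.4]
[515.  198.8  51. ]
[array([388.5, 256.4]), array([221.1, 213.7])]
```

```bash
cat >> h.py <<'E'
def yaw(s):
    w,x,y,z=s['ee_rot']; return 2*np.arctan2(y,x)
def plan(tx,ty,tz,yw,n,claw):
    s=ctrl.sense();P=np.array(s['eef_pos']);a=yaw(s);T=np.array([tx,ty,tz])
    da=(np.radians(yw)-a+np.pi)%(2*np.pi)-np.pi;da/=n;st=(T-P)/n
    print('from',P.round(1),'yaw',round(np.degrees(a),1),'F',np.round(s['force'],1),'t',s['time_s'])
    for i in range(n):
        c,q=np.cos(a),np.sin(a)
        print([claw]+[round(v/1000,4) for v in (c*st[0]+q*st[1],q*st[0]-c*st[1],-st[2])]+[0,0,round(-da,4)]); a+=da
E
python3 - <<'E'
from h import *
plan(627,-250,150,-32.3,10,-0.2)
p=ctrl.capture("top")
f=lambda x,y:(180+x/2.5,100+y/2.5)
for n,A,B,z in(("front",(27,412),(150,432),63),("L",(27,412),(72,262),51),("R",(152,432),(183,262),51)):
    a,b=atz(p,f(*A),z),atz(p,f(*B),z);print(n,a,b,np.degrees(np.arctan2(*(b-a)[1::-1])))
E
```

```text
from [ 201.9 -484.6  231.3] yaw 22.6 F [-1.   0.3 -0.1] t 1.3
[-0.2, np.float64(0.0483), np.float64(-0.0053), np.float64(0.0081), 0, 0, np.float64(0.0959)]
[-0.2, np.float64(0.0475), np.float64(-0.0099), np.float64(0.0081), 0, 0, np.float64(0.0959)]
[-0.2, np.float64(0.0464), np.float64(-0.0144), np.float64(0.0081), 0, 0, np.float64(0.0959)]
[-0.2, np.float64(0.0448), np.float64(-0.0188), np.float64(0.0081), 0, 0, np.float64(0.0959)]
[-0.2, np.float64(0.0428), np.float64(-0.023), np.float64(0.0081), 0, 0, np.float64(0.0959)]
[-0.2, np.float64(0.0404), np.float64(-0.027), np.float64(0.0081), 0, 0, np.float64(0.0959)]
[-0.2, np.float64(0.0376), np.float64(-0.0307), np.float64(0.0081), 0, 0, np.float64(0.0959)]
[-0.2, np.float64(0.0345), np.float64(-0.0342), np.float64(0.0081), 0, 0, np.float64(0.0959)]
[-0.2, np.float64(0.0311), np.float64(-0.0373), np.float64(0.0081), 0, 0, np.float64(0.0959)]
[-0.2, np.float64(0.0274), np.float64(-0.0401), np.float64(0.0081), 0, 0, np.float64(0.0959)]
front [439.9 247.8  63. ] [422.9 155.3  63. ] -100.41382547098922
L [441.3 251.   51. ] [557.8 220.6  51. ] -14.624878026468055
R [424.1 155.8  51. ] [555.9 133.7  51. ] -9.51870873627348
```

Emit:
{"api": "send_rows", "payload": {"targets": [[-0.2,0.048,-0.005,0.008,0,0,0.096],[-0.2,0.0475,-0.01,0.008,0,0,0.096],[-0.2,0.0465,-0.0145,0.008,0,0,0.096],[-0.2,0.045,-0.019,0.008,0,0,0.096],[-0.2,0.043,-0.023,0.008,0,0,0.096],[-0.2,0.0405,-0.027,0.008,0,0,0.096],[-0.2,0.0375,-0.0305,0.008,0,0,0.096],[-0.2,0.0345,-0.034,0.008,0,0,0.096],[-0.2,0.031,-0.0375,0.008,0,0,0.096],[-0.2,0.0275,-0.04,0.008,0,0,0.096]], "squeeze": 40}}

```text
time_s: 2.6
eef_pos: [628.8, -249.5, 151.0]
ee_rot: [0.0, 0.96, -0.28, 0.0]
force: [-0.2, -0.6, -0.6]
grip_width: 0.594
grip_force: 0.0
```

```bash
python3 - <<'E'
from h import *
s=ctrl.sense();print(s['grip_width'])
plan(627,-250,60,-32.3,4,-0.2)
p=ctrl.capture("top");save(p,'top1');q=ctrl.capture("scene");save(q,'sc1')
a=cv2.resize(p['img'][130:230,380:500],None,fx=4,fy=4)[:,:,::-1];b=cv2.resize(q['img'][150:250,170:290],None,fx=4,fy=4)[:,:,::-1]
cv2.imwrite('pics/v1.png',np.vstack([a,b])[:600] if 0 else cv2.resize(np.hstack([a,b]),(800,333)))
E
```

```text
0.5941857357211613
from [ 628.8 -249.5  151. ] yaw -32.6 F [-0.2 -0.6 -0.6] t 2.6
[-0.2, np.float64(-0.0003), np.float64(0.0003), np.float64(0.0227), 0, 0, np.float64(-0.0011)]
[-0.2, np.float64(-0.0003), np.float64(0.0003), np.float64(0.0227), 0, 0, np.float64(-0.0011)]
[-0.2, np.float64(-0.0003), np.float64(0.0003), np.float64(0.0227), 0, 0, np.float64(-0.0011)]
[-0.2, np.float64(-0.0003), np.float64(0.0003), np.float64(0.0227), 0, 0, np.float64(-0.0011)]
```

View pics/v1.png

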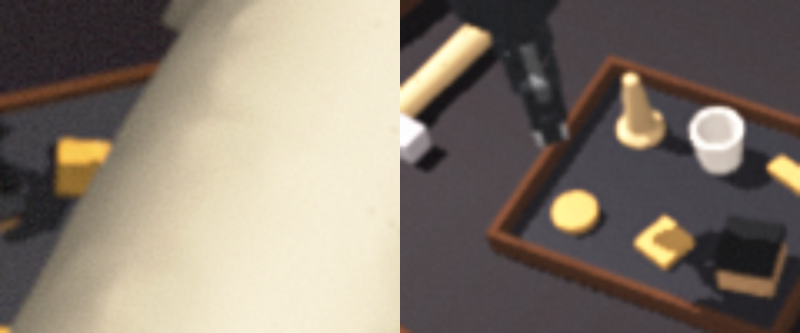

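The arm hides the disc in the top view; the scene view shows the disc clear at about (222,214), fingers above. I'll check its position in the scene view, then descend.

```bash
python3 - <<'E'
from h import *
q=ctrl.capture("scene");h=cv2.cvtColor(q['img'],cv2.COLOR_RGB2HSV)
y=(h[:,:,1]>90)&(h[:,:,2]>150)&(h[:,:,0]>12)&(h[:,:,0]<35)
c,s,m=blob(y,222,214);print(c,s,atz(q,c,13))
E
```

```text
[221.7862069  212.76551724] [215 207  15  13 145] [ 624.2 -251.3   13. ]
```

Emit:
{"api": "send_rows", "payload": {"targets": [[-0.2,-0.001,0.0,0.025,0,0,0],[-0.2,0,0,0.025,0,0,0],[-0.2,0,0,0.025,0,0,0],[-0.2,0,0,0.025,0,0,0],[-0.2,0,0,0,0,0,0],[-0.2,0,0,0,0,0,0],[-0.2,0,0,0,0,0,0],[-0.2,0,0,0,0,0,0],[-0.2,0,0,0,0,0,0],[-0.2,0,0,0,0,0,0]]}}

```text
time_s: 4.0
eef_pos: [626.7, -249.9, 51.4]
ee_rot: [0.0, 0.96, -0.279, 0.0]
force: [0.5, 1.1, 0.4]
grip_width: 0.604
grip_force: 0.0
```

```bash
python3 - <<'E'
from h import *
q=ctrl.capture("scene");save(q,'sc2')
print(proj(q,(627,-250,50)))
cv2.imwrite('pics/v2.png',cv2.resize(q['img'][170:240,180:270],None,fx=7,fy=7,interpolation=2)[:,:,::-1])
E
```

```text
[219.1 205.6]
```

View pics/v2.png

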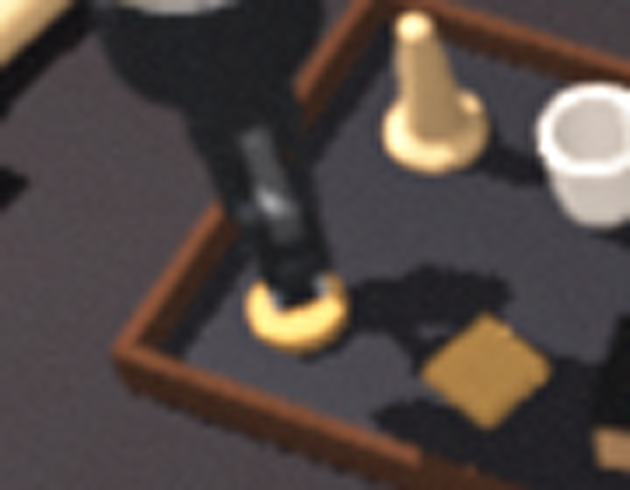

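The fingers stand over the disc (disc at about (222,213), nothing else within reach of the fingers). Descending to grip.

Emit:
{"api": "send_rows", "payload": {"targets": [[-0.2,0,0,0.015,0,0,0],[-0.2,0,0,0.015,0,0,0],[-0.2,0,0,0.0095,0,0,0],[-0.2,0,0,0.004,0,0,0],[-0.2,0,0,0,0,0,0],[0.6,0,0,0,0,0,0],[0.6,0,0,0,0,0,0],[0.6,0,0,0,0,0,0],[0.6,0,0,0,0,0,0],[0.6,0,0,0,0,0,0]], "squeeze": 40}}

```text
time_s: 5.3
eef_pos: [627.1, -250.2, 8.6]
ee_rot: [0.0, 0.96, -0.279, 0.001]
force: [-0.5, 0.1, 5.8]
grip_width: 0.389
grip_force: 40.0
```

Emit:
{"api": "send_rows", "payload": {"targets": [[0.6,0,0,-0.005,0,0,0],[0.6,0,0,-0.01,0,0,0],[0.6,0,0,-0.02,0,0,0],[0.6,0,0,-0.03,0,0,0],[0.6,0,0,-0.04,0,0,0],[0.6,0,0,-0.04,0,0,0],[0.6,0,0,0,0,0,0],[0.6,0,0,0,0,0,0],[0.6,0,0,0,0,0,0],[0.6,0,0,0,0,0,0]]}}

```text
time_s: 6.55
eef_pos: [626.4, -249.8, 151.9]
ee_rot: [-0.0, 0.96, -0.279, -0.001]
force: [0.9, 0.1, -0.1]
grip_width: 0.391
grip_force: 39.8
```

```bash
python3 - <<'E'
from h import *
q=ctrl.capture("scene")
s=ctrl.sense();x=s['eef_pos'];c=proj(q,x);print(c,s['grip_width']);u,v=map(int,c)
cv2.imwrite('pics/v3.png',cv2.resize(q['img'][v-30:v+60,u-45:u+60],None,fx=6,fy=6,interpolation=2)[:,:,::-1])
plan(512,189.5,150,-10.4,10,0.6)
E
```

```text
[212.2 180.8] 0.38940003088669567
from [ 626.5 -249.8  152.1] yaw -32.4 F [ 0.2 -0.  -1. ] t 6.6
[0.6, np.float64(-0.0332), np.float64(-0.031), np.float64(0.0002), 0, 0, np.float64(-0.0384)]
[0.6, np.float64(-0.032), np.float64(-0.0322), np.float64(0.0002), 0, 0, np.float64(-0.0384)]
[0.6, np.float64(-0.0307), np.float64(-0.0334), np.float64(0.0002), 0, 0, np.float64(-0.0384)]
[0.6, np.float64(-0.0294), np.float64(-0.0346), np.float64(0.0002), 0, 0, np.float64(-0.0384)]
[0.6, np.float64(-0.0281), np.float64(-0.0357), np.float64(0.0002), 0, 0, np.float64(-0.0384)]
[0.6, np.float64(-0.0267), np.float64(-0.0367), np.float64(0.0002), 0, 0, np.float64(-0.0384)]
[0.6, np.float64(-0.0253), np.float64(-0.0377), np.float64(0.0002), 0, 0, np.float64(-0.0384)]
[0.6, np.float64(-0.0238), np.float64(-0.0387), np.float64(0.0002), 0, 0, np.float64(-0.0384)]
[0.6, np.float64(-0.0223), np.float64(-0.0396), np.float64(0.0002), 0, 0, np.float64(-0.0384)]
[0.6, np.float64(-0.0208), np.float64(-0.0404), np.float64(0.0002), 0, 0, np.float64(-0.0384)]
```

View pics/v3.png

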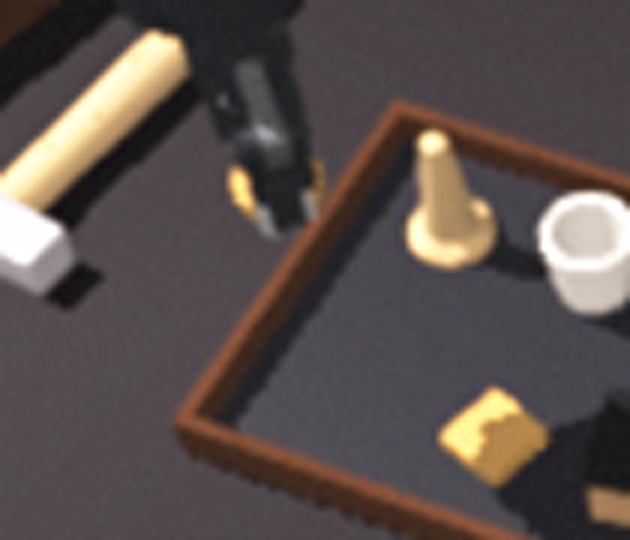

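The disc is held between the finger tips, its visible sides centred on about (213,181), level and matching the TCP. The route goes round the front of the press head.

```bash
python3 - <<'E'
from h import *
plan(475,110,150,-10.4,10,0.6)
E
```

```text
from [ 626.5 -249.8  152.1] yaw -32.4 F [ 0.2 -0.  -1. ] t 6.6
[0.6, np.float64(-0.0321), np.float64(-0.0223), np.float64(0.0002), 0, 0, np.float64(-0.0384)]
[0.6, np.float64(-0.0312), np.float64(-0.0235), np.float64(0.0002), 0, 0, np.float64(-0.0384)]
[0.6, np.float64(-0.0303), np.float64(-0.0247), np.float64(0.0002), 0, 0, np.float64(-0.0384)]
[0.6, np.float64(-0.0293), np.float64(-0.0258), np.float64(0.0002), 0, 0, np.float64(-0.0384)]
[0.6, np.float64(-0.0283), np.float64(-0.0269), np.float64(0.0002), 0, 0, np.float64(-0.0384)]
[0.6, np.float64(-0.0272), np.float64(-0.028), np.float64(0.0002), 0, 0, np.float64(-0.0384)]
[0.6, np.float64(-0.0261), np.float64(-0.029), np.float64(0.0002), 0, 0, np.float64(-0.0384)]
[0.6, np.float64(-0.025), np.float64(-0.03), np.float64(0.0002), 0, 0, np.float64(-0.0384)]
[0.6, np.float64(-0.0238), np.float64(-0.0309), np.float64(0.0002), 0, 0, np.float64(-0.0384)]
[0.6, np.float64(-0.0226), np.float64(-0.0318), np.float64(0.0002), 0, 0, np.float64(-0.0384)]
```

Emit:
{"api": "send_rows", "payload": {"targets": [[0.6,-0.032,-0.0225,0,0,0,-0.0385],[0.6,-0.031,-0.0235,0,0,0,-0.0385],[0.6,-0.0305,-0.0245,0,0,0,-0.0385],[0.6,-0.0295,-0.026,0,0,0,-0.0385],[0.6,-0.0285,-0.027,0,0,0,-0.0385],[0.6,-0.027,-0.028,0,0,0,-0.0385],[0.6,-0.026,-0.029,0,0,0,-0.0385],[0.6,-0.025,-0.03,0,0,0,-0.0385],[0.6,-0.024,-0.031,0,0,0,-0.0385],[0.6,-0.0225,-0.032,0,0,0,-0.0385]]}}

```text
time_s: 7.85
eef_pos: [474.5, 111.5, 152.7]
ee_rot: [-0.0, 0.996, -0.089, -0.0]
force: [0.7, 0.1, -0.7]
grip_width: 0.394
grip_force: 39.9
```

```bash
python3 - <<'E'
from h import *
plan(512.5,189.5,100,-10.4,5,0.6)
for n in("top","scene"):
    p=ctrl.capture(n);save(p,n+'3')
    for k,z in(("tray_pocket",46),("tray_front",45),("handle_mid",210),("wheel_axis",210)):
        for r in ctrl.landmark_of(k,p)[:1]:print(n,k,round(r['score'],2),np.round(r['point'],1),atz(p,r['point'],z))
    if n=="scene":
        g=cv2.cvtColor(p['img'],cv2.COLOR_RGB2GRAY);w=np.zeros(g.shape,bool);w[246:268,378:404]=True
        c,s,m=blob((g<110)&w,390,257);print(c,s,atz(p,c,49))
E
```

```text
from [474.5 111.5 152.7] yaw -10.3 F [ 0.7  0.1 -0.7] t 7.85
[0.6, np.float64(0.0047), np.float64(-0.0167), np.float64(0.0105), 0, 0, np.float64(0.0005)]
[0.6, np.float64(0.0047), np.float64(-0.0167), np.float64(0.0105), 0, 0, np.float64(0.0005)]
[0.6, np.float64(0.0047), np.float64(-0.0167), np.float64(0.0105), 0, 0, np.float64(0.0005)]
[0.6, np.float64(0.0047), np.float64(-0.0167), np.float64(0.0105), 0, 0, np.float64(0.0005)]
[0.6, np.float64(0.0047), np.float64(-0.0167), np.float64(0.0105), 0, 0, np.float64(0.0005)]
top tray_pocket 0.59 [383.6 234. ] [ 493.3 -118.7   46. ]
top handle_mid 0.74 [370.5 193.6] [531.8 -79.  210. ]
top wheel_axis 0.72 [221.9 132.7] [642.9 165.3 210. ]
scene tray_pocket 0.89 [389.8 258.6] [514.8 193.6  46. ]
scene tray_front 0.71 [413.7 234.5] [420.2 210.2  45. ]
scene handle_mid 0.53 [370.5 246.3] [604.5 174.2 210. ]
scene wheel_axis 0.63 [359.  256.5] [638.1 166.9 210. ]
[391.90517241 254.31034483] [384 249  15  13 116] [503.2 192.7  49. ]
```

Emit:
{"api": "send_rows", "payload": {"targets": [[0.6,0.004,-0.014,0.005,0,0,0],[0.6,0.004,-0.014,0.005,0,0,0],[0.6,0.004,-0.014,0.01,0,0,0],[0.6,0.004,-0.014,0.015,0,0,0],[0.6,0.004,-0.014,0.02,0,0,0],[0.6,0.0037,-0.0146,0.02,0,0,0],[0.6,0,0,0,0,0,0],[0.6,0,0,0,0,0,0],[0.6,0,0,0,0,0,0],[0.6,0,0,0,0,0,0]]}}

```text
time_s: 9.6
eef_pos: [513.8, 189.2, 78.4]
ee_rot: [-0.0, 0.996, -0.09, 0.0]
force: [0.2, -0.2, -0.7]
grip_width: 0.394
grip_force: 40.0
```

```bash
python3 - <<'E'
from h import *
p=ctrl.capture("scene");t=ctrl.capture("top")
s=ctrl.sense();x=np.array(s['eef_pos']);print(x,proj(p,x),proj(t,x),proj(p,(513,190.5,51)),proj(t,(513,190.5,51)))
a=p['img'][215:295,350:450];b=t['img'][190:270,180:280]
cv2.imwrite('pics/v4.png',cv2.resize(np.hstack([a,b]),None,fx=4,fy=4,interpolation=2)[:,:,::-1])
E
```

```text
[513.76129259 189.26685891  78.17354825] [390.1 250.6] [221.4 223.9] [389.3 256.4] [223.6 227. ]
```

View pics/v4.png

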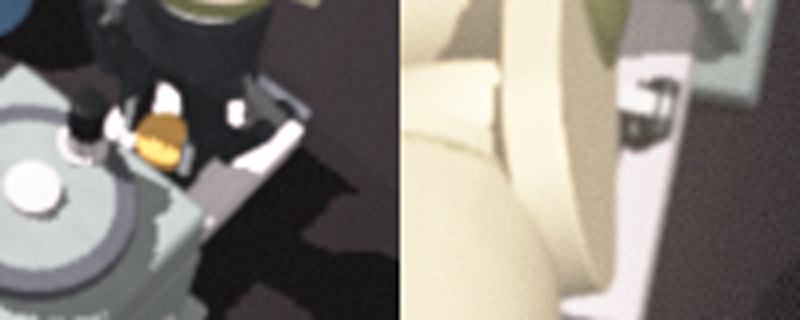

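Scene view: the held disc is at (390.5,250), just where the TCP projects, above the pocket. Lowering carefully to feel for contact.

Emit:
{"api": "send_rows", "payload": {"targets": [[0.6,-0.0005,-0.002,0.008,0,0,0],[0.6,0,0,0.008,0,0,0],[0.6,0,0,0.004,0,0,0],[0.6,0,0,0.002,0,0,0],[0.6,0,0,0.001,0,0,0],[0.6,0,0,0.001,0,0,0],[0.6,0,0,0,0,0,0],[0.6,0,0,0,0,0,0],[0.6,0,0,0,0,0,0],[0.6,0,0,0,0,0,0]]}}

```text
time_s: 10.95
eef_pos: [513.5, 191.5, 53.9]
ee_rot: [-0.0, 0.996, -0.09, 0.0]
force: [-0.6, 0.4, -1.1]
grip_width: 0.393
grip_force: 40.0
```

Emit:
{"api": "send_rows", "payload": {"targets": [[0.6,0,0,0.001,0,0,0],[0.6,0,0,0.0005,0,0,0],[0.6,0,0,0.0005,0,0,0],[0.6,0,0,0.0005,0,0,0],[0.6,0,0,0.0005,0,0,0],[0.6,0,0,0,0,0,0],[0.6,0,0,0,0,0,0],[0.6,0,0,0,0,0,0],[0.6,0,0,0,0,0,0],[0.6,0,0,0,0,0,0]]}}

```text
time_s: 12.2
eef_pos: [513.5, 191.5, 50.8]
ee_rot: [0.0, 0.996, -0.09, -0.0]
force: [0.0, 0.7, -0.1]
grip_width: 0.394
grip_force: 40.0
```

Emit:
{"api": "send_rows", "payload": {"targets": [[0.6,0,0,0.0005,0,0,0],[0.6,0,0,0.0005,0,0,0],[0.6,0,0,0.0005,0,0,0],[0.6,0,0,0,0,0,0],[0.0,0,0,0,0,0,0],[-0.1,0,0,0,0,0,0],[-0.2,0,0,0,0,0,0],[-0.3,0,0,-0.01,0,0,0],[-0.3,0,0,-0.03,0,0,0],[-0.3,0,0,-0.05,0,0,0]]}}

```text
time_s: 13.45
eef_pos: [512.8, 191.4, 139.9]
ee_rot: [0.0, 0.996, -0.09, -0.001]
force: [0.9, 0.1, 0.2]
grip_width: 0.649
grip_force: 0.0
```

```bash
python3 - <<'E'
from h import *
p=ctrl.capture("scene");t=ctrl.capture("top")
a=p['img'][215:295,350:450];b=t['img'][190:270,180:280]
cv2.imwrite('pics/v5.png',cv2.resize(np.hstack([a,b]),None,fx=4,fy=4,interpolation=2)[:,:,::-1])
plan(405,209,150,-10.4,4,1)
E
```

```text
from [515.9 191.9 145. ] yaw -10.3 F [ 0.1 -0.9 -0.4] t 13.55
[1, np.float64(-0.028), np.float64(0.0008), np.float64(-0.0013), 0, 0, np.float64(0.0004)]
[1, np.float64(-0.028), np.float64(0.0008), np.float64(-0.0013), 0, 0, np.float64(0.0004)]
[1, np.float64(-0.028), np.float64(0.0008), np.float64(-0.0013), 0, 0, np.float64(0.0004)]
[1, np.float64(-0.028), np.float64(0.0008), np.float64(-0.0013), 0, 0, np.float64(0.0004)]
```

View pics/v5.png

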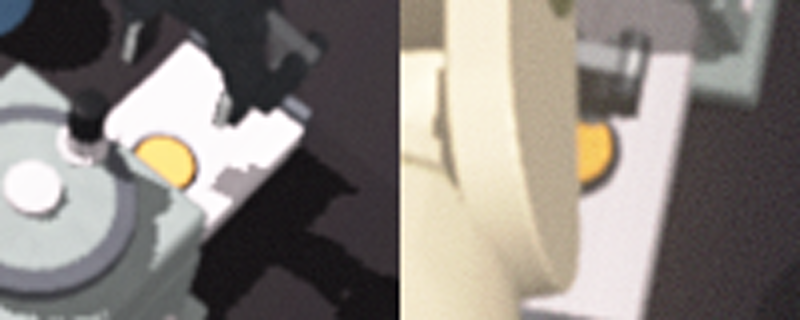

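The blank lies in the pocket: scene crop disc at (391,254), and the top view shows it with the dark gap around it. Next: in front of the tray, fingers shut, and down.

Emit:
{"api": "send_rows", "payload": {"targets": [[1,-0.03,0,0,0,0,0],[1,-0.03,0,0,0,0,0],[1,-0.03,0,0,0,0,0],[1,-0.03,0,0,0,0,0],[1,0,0,0.025,0,0,0],[1,0,0,0.03,0,0,0],[1,0,0,0.03,0,0,0],[1,0,0,0.022,0,0,0],[1,0,0,0,0,0,0],[1,0,0,0,0,0,0]]}}

```text
time_s: 14.8
eef_pos: [396.0, 213.1, 33.2]
ee_rot: [-0.0, 0.996, -0.09, 0.001]
force: [0.4, 0.1, 0.2]
grip_width: 0.0
grip_force: 0.0
```

```bash
python3 - <<'E'
from h import *
p=ctrl.capture("scene");t=ctrl.capture("top")
s=ctrl.sense();x=s['eef_pos'];print(x,proj(p,x),proj(t,x))
for n,q in(("s",p),("t",t)):
  for k,z in(("tray_front",45),("tray_pocket",46),("round_mid",51)):
    for r in ctrl.landmark_of(k,q)[:1]:print(n,k,round(r['score'],2),np.round(r['point'],1),atz(q,r['point'],z))
E
```

```text
[396.01836707 213.16112912  33.27273663] [418.3 230.8] [212.1 289.1]
s tray_front 0.97 [412.1 235. ] [423.8 207.6  45. ]
s tray_pocket 0.74 [388.9 259.9] [519.1 193.6  46. ]
s round_mid 0.52 [391.4 257.3] [512.3 196.   51. ]
t tray_front 0.8 [215.3 274.2] [423.1 205.3  45. ]
t tray_pocket 0.86 [225.1 226.3] [515.3 188.7  46. ]
t round_mid 0.17 [367.9 190.9] [579.  -91.6  51. ]
```

Emit:
{"api": "send_rows", "payload": {"targets": [[1,0.008,0,0,0,0,0],[1,0.006,0,0,0,0,0],[1,0.005,0,0,0,0,0],[1,0.005,0,0,0,0,0],[1,0.01,0,0,0,0,0],[1,0.014,0,0,0,0,0],[1,0.014,0,0,0,0,0],[1,0.014,0,0,0,0,0],[1,0.012,0,0,0,0,0],[1,0.008,0,0,0,0,0]]}}

```text
time_s: 16.45
eef_pos: [489.6, 195.2, 32.0]
ee_rot: [0.001, 0.996, -0.09, -0.002]
force: [-8.0, -2.9, 6.0]
grip_width: -0.001
grip_force: 4.0
```

```bash
python3 - <<'E'
from h import *
p=ctrl.capture("scene");s=ctrl.sense();x=s['eef_pos'];print(x,s['force'],np.hypot(*(x-[396,213.1,0])[:2]))
for k,z in(("tray_front",45),):
    for r in ctrl.landmark_of(k,p)[:1]:print(k,round(r['score'],2),np.round(r['point'],1),atz(p,r['point'],z))
E
```

```text
[490.42525697 195.1211965   32.05303069] [-5.77218914 -1.71148642  2.13016148] 96.12162362554524
tray_front 0.51 [393.2 255.4] [501.8 196.1  45. ]
```

Emit:
{"api": "send_rows", "payload": {"targets": [[1,0.006,0,0,0,0,0],[1,0.006,0,0,0,0,0],[1,0.004,0,0,0,0,0],[1,0.002,0,0,0,0,0],[1,0.001,0,0,0,0,0],[1,0.001,0,0,0,0,0],[1,0.001,0,0,0,0,0],[1,0,0,0,0,0,0],[1,0,0,0,0,0,0],[1,0,0,0,0,0,0]]}}

```text
time_s: 17.8
eef_pos: [509.7, 191.5, 31.9]
ee_rot: [0.001, 0.996, -0.09, -0.002]
force: [-8.8, -2.8, 3.3]
grip_width: 0.0
grip_force: 3.7
```

Travel is now 115.7 mm and only the spring is felt. Creeping on.

Emit:
{"api": "send_rows", "payload": {"targets": [[1,0.001,0,0,0,0,0],[1,0.001,0,0,0,0,0],[1,0.001,0,0,0,0,0],[1,0.001,0,0,0,0,0],[1,0.0005,0,0,0,0,0],[1,0.0005,0,0,0,0,0],[1,0,0,0,0,0,0],[1,0,0,0,0,0,0],[1,0,0,0,0,0,0],[1,0,0,0,0,0,0]]}}

```text
time_s: 19.05
eef_pos: [512.4, 191.0, 31.9]
ee_rot: [0.001, 0.996, -0.09, -0.004]
force: [-20.1, -1.4, 13.3]
grip_width: -0.001
grip_force: 9.7
```

Emit:
{"api": "send_rows", "payload": {"targets": [[1,0.0005,0,0,0,0,0],[1,0.0005,0,0,0,0,0],[1,0.0005,0,0,0,0,0],[1,0,0,0,0,0,0],[1,0,0,0,0,0,0],[1,0,0,0,0,0,0],[1,0,0,0,0,0,0],[1,0,0,0,0,0,0],[1,0,0,0,0,0,0],[1,0,0,0,0,0,0]]}}

```text
time_s: 20.3
eef_pos: [512.5, 190.9, 31.9]
ee_rot: [0.001, 0.996, -0.09, -0.006]
force: [-27.0, -1.1, 18.5]
grip_width: -0.0
grip_force: 13.6
```

Position no longer advances while the force grows, so this is the hard stop. Backing off 40 mm.

Emit:
{"api": "send_rows", "payload": {"targets": [[1,-0.004,0,0,0,0,0],[1,-0.004,0,0,0,0,0],[1,-0.004,0,0,0,0,0],[1,-0.004,0,0,0,0,0],[1,-0.006,0,0,0,0,0],[1,-0.01,0,0,0,0,0],[1,-0.02,0,0,0,0,0],[1,-0.02,0,0,0,0,0],[1,0,0,0,0,0,0],[1,0,0,0,0,0,0]]}}

```text
time_s: 21.55
eef_pos: [447.0, 203.7, 32.5]
ee_rot: [-0.0, 0.996, -0.09, 0.001]
force: [-0.2, -0.4, -0.6]
grip_width: -0.004
grip_force: 0.0
```

```bash
python3 - <<'E'
from h import *
p=ctrl.capture("scene");t=ctrl.capture("top")
print(ctrl.sense()['force'].round(1))
for n,q in(("s",p),("t",t)):
  for k,z in(("tray_front",45),("handle_mid",210),("wheel_axis",210)):
    for r in ctrl.landmark_of(k,q)[:2]:print(n,k,round(r['score'],2),np.round(r['point'],1),atz(q,r['point'],z))
a=p['img'][215:295,330:430];b=t['img'][120:200,180:280]
cv2.imwrite('pics/v6.png',cv2.resize(np.hstack([a,b]),None,fx=4,fy=4,interpolation=2)[:,:,::-1])
E
```

```text
[ 0.9 -0.4 -0.5]
s tray_front 0.72 [389.9 257.9] [512.4 192.8  45. ]
s handle_mid 0.4 [372.7 243.5] [596.2 174.7 210. ]
t tray_front 0.84 [226.7 227.3] [513.4 185.7  45. ]
t handle_mid 0.59 [217.8 156.1] [601.7 171.1 210. ]
t wheel_axis 0.6 [221.4 134.2] [640.2 166.1 210. ]
```

View pics/v6.png

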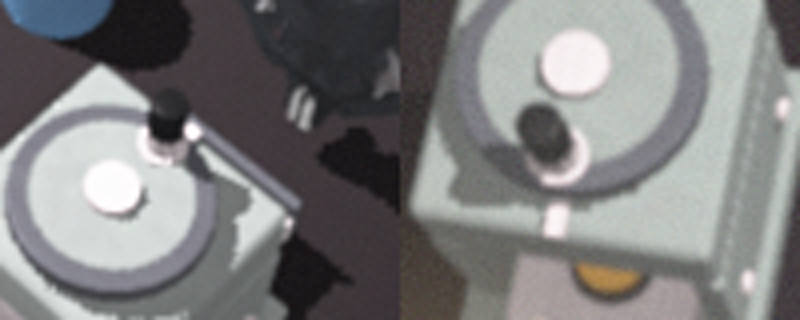

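The tray stays in by itself: its front face is at (513,189), 87 mm in, with the fingers well clear, and the handle is still over the mark. Now up and over the handle.

Emit:
{"api": "send_rows", "payload": {"targets": [[1,0,0,-0.05,0,0,0],[1,0,0,-0.06,0,0,0],[0,0,0,-0.06,0,0,0],[0,0,0,-0.06,0,0,0],[0,0.035,0.001,-0.008,0,0,0],[0,0.045,0.001,0,0,0,0],[0,0.045,0.001,0,0,0,0],[0,0.0335,0,0,0,0,0],[0,0,0,0,0,0,0],[0,0,0,0,0,0,0]]}}

```text
time_s: 23.2
eef_pos: [601.0, 172.6, 270.2]
ee_rot: [-0.0, 0.996, -0.09, -0.0]
force: [-0.6, 0.1, 0.1]
grip_width: 0.5
grip_force: 0.0
```

```bash
python3 - <<'E'
from h import *
plan(602.5,172.6,201,-10.4,4,0)
p=ctrl.capture("scene");x=ctrl.sense()['eef_pos'];print(proj(p,x),proj(p,(602.5,172.6,230)))
for r in ctrl.landmark_of("handle_mid",p)[:2]:print(r,atz(p,r['point'],210))
cv2.imwrite('pics/v7.png',cv2.resize(p['img'][200:290,320:420],None,fx=6,fy=6,interpolation=2)[:,:,::-1])
E
```

```text
from [601.  172.6 270.2] yaw -10.3 F [-0.6  0.1  0.1] t 23.2
[0, np.float64(0.0004), np.float64(-0.0001), np.float64(0.0173), 0, 0, np.float64(0.0004)]
[0, np.float64(0.0004), np.float64(-0.0001), np.float64(0.0173), 0, 0, np.float64(0.0004)]
[0, np.float64(0.0004), np.float64(-0.0001), np.float64(0.0173), 0, 0, np.float64(0.0004)]
[0, np.float64(0.0004), np.float64(-0.0001), np.float64(0.0173), 0, 0, np.float64(0.0004)]
[373.7 228.5] [371.2 240.1]
{'point': [371.3, 245.8], 'score': 0.49} [602.6 175.  210. ]
```

View pics/v7.png

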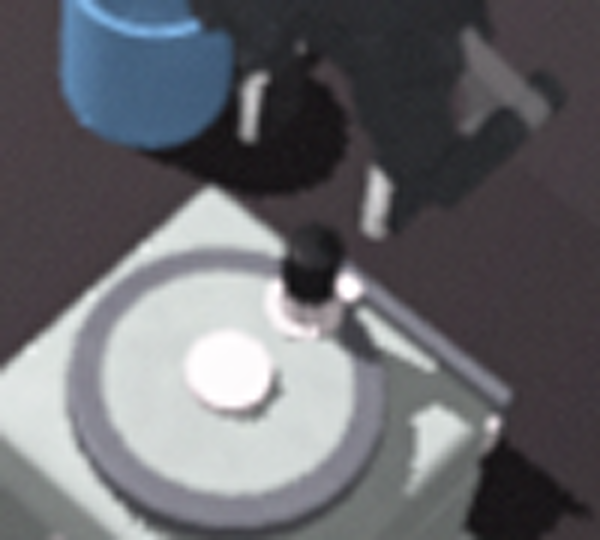

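Fingers straddle the handle, whose top is at (371.7,239), as predicted. To avoid nudging the wheel's angle when closing, I'll pinch along the radial line (yaw turned 90°).

```bash
python3 - <<'E'
from h import *
s=ctrl.sense();print(s['joints'].round(3),yaw(s))
p=ctrl.capture("top");save(p,"topw")
E
```

```text
[0.093 0.522 1.092 0.    1.528 1.843] -0.1795986497599605
```

Emit:
{"api": "send_rows", "payload": {"targets": [[0,0,0,0,0,0,-0.1745],[0,0,0,0,0,0,-0.1745],[0,0,0,0,0,0,-0.1745],[0,0,0,0,0,0,-0.1745],[0,0,0,0,0,0,-0.1745],[0,0,0,0,0,0,-0.1745],[0,0,0,0,0,0,-0.1745],[0,0,0,0,0,0,-0.1745],[0,0,0,0,0,0,-0.1745],[0,0,0,0,0,0,0]]}}

```text
time_s: 24.6
eef_pos: [601.1, 172.7, 270.7]
ee_rot: [0.0, 0.768, 0.64, 0.0]
force: [-0.0, 0.7, 0.1]
grip_width: 0.496
grip_force: 0.0
```

```bash
python3 - <<'E'
from h import *
plan(602.5,172.8,202,79.6,4,0)
E
```

```text
from [601.1 172.7 270.7] yaw 79.6 F [-0.   0.7  0.1] t 24.6
[0, np.float64(0.0001), np.float64(0.0003), np.float64(0.0172), 0, 0, np.float64(-0.0)]
[0, np.float64(0.0001), np.float64(0.0003), np.float64(0.0172), 0, 0, np.float64(-0.0)]
[0, np.float64(0.0001), np.float64(0.0003), np.float64(0.0172), 0, 0, np.float64(-0.0)]
[0, np.float64(0.0001), np.float64(0.0003), np.float64(0.0172), 0, 0, np.float64(-0.0)]
```

Emit:
{"api": "send_rows", "payload": {"targets": [[0,0.0,0.0015,0.02,0,0,0],[0,0,0,0.02,0,0,0],[0,0,0,0.018,0,0,0],[0,0,0,0.01,0,0,0],[0,0,0,0,0,0,0],[0,0,0,0,0,0,0],[0.8,0,0,0,0,0,0],[0.8,0,0,0,0,0,0],[0.8,0,0,0,0,0,0],[0.8,0,0,0,0,0,0]], "squeeze": 30}}

```text
time_s: 25.85
eef_pos: [601.7, 172.5, 203.2]
ee_rot: [-0.001, 0.768, 0.641, -0.001]
force: [-10.0, 0.5, 6.2]
grip_width: 0.225
grip_force: 29.6
```

```bash
python3 - <<'E'
from h import *
plan(602.5,172.8,202,79.6,1,0)
print(ctrl.sense()['eef_pos'],ctrl.sense()['grip_width'],ctrl.sense()['grip_force'])
for k in range(0,40,10):
  print([(round(-.04*(np.sin(b)-np.sin(a)),4)*-1, round(-.04*(np.cos(b)-np.cos(a)),4)) for a,b in [(np.pi/20*i,np.pi/20*(i+1)) for i in range(k,k+10)]])
E
```

```text
from [601.7 172.5 203.2] yaw 79.7 F [-10.    0.5   6.2] t 25.85
[0, np.float64(0.0004), np.float64(0.0007), np.float64(0.0012), 0, 0, np.float64(0.0013)]
[601.74654648 172.51884602 203.23271243] 0.2251510106042392 29.63183730840683
[(np.float64(0.0063), np.float64(0.0005)), (np.float64(0.0061), np.float64(0.0015)), (np.float64(0.0058), np.float64(0.0024)), (np.float64(0.0054), np.float64(0.0033)), (np.float64(0.0048), np.float64(0.0041)), (np.float64(0.0041), np.float64(0.0048)), (np.float64(0.0033), np.float64(0.0054)), (np.float64(0.0024), np.float64(0.0058)), (np.float64(0.0015), np.float64(0.0061)), (np.float64(0.0005), np.float64(0.0063))]
[(np.float64(-0.0005), np.float64(0.0063)), (np.float64(-0.0015), np.float64(0.0061)), (np.float64(-0.0024), np.float64(0.0058)), (np.float64(-0.0033), np.float64(0.0054)), (np.float64(-0.0041), np.float64(0.0048)), (np.float64(-0.0048), np.float64(0.0041)), (np.float64(-0.0054), np.float64(0.0033)), (np.float64(-0.0058), np.float64(0.0024)), (np.float64(-0.0061), np.float64(0.0015)), (np.float64(-0.0063), np.float64(0.0005))]
[(np.float64(-0.
[... 155 characters left out ...]
33)), (np.float64(-0.0048), np.float64(-0.0041)), (np.float64(-0.0041), np.float64(-0.0048)), (np.float64(-0.0033), np.float64(-0.0054)), (np.float64(-0.0024), np.float64(-0.0058)), (np.float64(-0.0015), np.float64(-0.0061)), (np.float64(-0.0005), np.float64(-0.0063))]
[(np.float64(0.0005), np.float64(-0.0063)), (np.float64(0.0015), np.float64(-0.0061)), (np.float64(0.0024), np.float64(-0.0058)), (np.float64(0.0033), np.float64(-0.0054)), (np.float64(0.0041), np.float64(-0.0048)), (np.float64(0.0048), np.float64(-0.0041)), (np.float64(0.0054), np.float64(-0.0033)), (np.float64(0.0058), np.float64(-0.0024)), (np.float64(0.0061), np.float64(-0.0015)), (np.float64(0.0063), np.float64(-0.0005))]
```

Gripped with only about 10 N of radial load. Starting clockwise, first quarter (with 1 mm of radial relief).

Emit:
{"api": "send_rows", "payload": {"targets": [[0.8,0.0063,-0.0005,0,0,0,0],[0.8,0.0061,0.0015,0,0,0,0],[0.8,0.0058,0.0024,0,0,0,0],[0.8,0.0054,0.0033,0,0,0,0],[0.8,0.0048,0.0041,0,0,0,0],[0.8,0.0041,0.0048,0,0,0,0],[0.8,0.0033,0.0054,0,0,0,0],[0.8,0.0024,0.0058,0,0,0,0],[0.8,0.0015,0.0061,0,0,0,0],[0.8,0.0005,0.0063,0,0,0,0]]}}

```text
time_s: 27.1
eef_pos: [648.9, 204.3, 203.2]
ee_rot: [0.0, 0.768, 0.64, -0.0]
force: [-5.1, -4.0, 5.4]
grip_width: 0.222
grip_force: 29.6
```

Emit:
{"api": "send_rows", "payload": {"targets": [[0.8,-0.0005,0.0063,0,0,0,0],[0.8,-0.0015,0.0061,0,0,0,0],[0.8,-0.0024,0.0058,0,0,0,0],[0.8,-0.0033,0.0054,0,0,0,0],[0.8,-0.0041,0.0048,0,0,0,0],[0.8,-0.0048,0.0041,0,0,0,0],[0.8,-0.0054,0.0033,0,0,0,0],[0.8,-0.0058,0.0024,0,0,0,0],[0.8,-0.0061,0.0015,0,0,0,0],[0.8,-0.0063,0.0005,0,0,0,0]]}}

```text
time_s: 28.35
eef_pos: [680.5, 159.0, 203.2]
ee_rot: [-0.001, 0.768, 0.641, 0.0]
force: [-7.4, 5.2, 6.2]
grip_width: 0.226
grip_force: 29.8
```

Emit:
{"api": "send_rows", "payload": {"targets": [[0.8,-0.0063,-0.0005,0,0,0,0],[0.8,-0.0061,-0.0015,0,0,0,0],[0.8,-0.0058,-0.0024,0,0,0,0],[0.8,-0.0054,-0.0033,0,0,0,0],[0.8,-0.0048,-0.0041,0,0,0,0],[0.8,-0.0041,-0.0048,0,0,0,0],[0.8,-0.0033,-0.0054,0,0,0,0],[0.8,-0.0024,-0.0058,0,0,0,0],[0.8,-0.0015,-0.0061,0,0,0,0],[0.8,-0.0005,-0.0063,0,0,0,0]]}}

```text
time_s: 29.6
eef_pos: [635.0, 125.4, 203.2]
ee_rot: [0.001, 0.768, 0.64, 0.001]
force: [2.4, 2.1, 4.9]
grip_width: 0.222
grip_force: 29.7
```

Emit:
{"api": "send_rows", "payload": {"targets": [[0.8,0.0005,-0.0063,0,0,0,0],[0.8,0.0015,-0.0061,0,0,0,0],[0.8,0.0024,-0.0058,0,0,0,0],[0.8,0.0033,-0.0054,0,0,0,0],[0.8,0.0041,-0.0048,0,0,0,0],[0.8,0.0048,-0.0041,0,0,0,0],[0.8,0.0054,-0.0033,0,0,0,0],[0.8,0.0058,-0.0024,0,0,0,0],[0.8,0.0061,-0.0015,0,0,0,0],[0.8,0.0063,-0.0005,0,0,0,0]]}}

```text
time_s: 30.85
eef_pos: [601.5, 171.7, 203.2]
ee_rot: [0.0, 0.768, 0.64, -0.001]
force: [-5.2, -2.2, 8.2]
grip_width: 0.222
grip_force: 30.1
```

Emit:
{"api": "send_rows", "payload": {"targets": [[0.8,0,0,0,0,0,0],[0.8,0,0,0,0,0,0],[0.8,0,0,0,0,0,0],[0.8,0,0,0,0,0,0],[0.8,0,0,0,0,0,0],[0.8,0,0,0,0,0,0],[0.8,0,0,0,0,0,0],[0.8,0,0,0,0,0,0],[0.8,0,0,0,0,0,0],[0.8,0,0,0,0,0,0]]}}

```text
time_s: 32.1
eef_pos: [601.6, 172.5, 203.2]
ee_rot: [-0.0, 0.768, 0.641, 0.0]
force: [-5.5, 1.3, 8.4]
grip_width: 0.222
grip_force: 30.0
```

The TCP is back exactly where the pinch began. Releasing, lifting, and clearing the view.

Emit:
{"api": "send_rows", "payload": {"targets": [[0.3,0,0,0,0,0,0],[0.1,0,0,0,0,0,0],[0,0,0,0,0,0,0],[0,0,0,0,0,0,0],[0,0,0,-0.02,0,0,0],[0,0,0,-0.03,0,0,0],[0,0,0,-0.04,0,0,0],[0,-0.02,-0.05,-0.01,0,0,0],[0,-0.03,-0.05,0,0,0,0],[0,-0.04,-0.04,0,0,0,0]]}}

```text
time_s: 33.35
eef_pos: [446.2, 108.7, 302.4]
ee_rot: [0.0, 0.768, 0.641, 0.0]
force: [1.1, 0.2, 1.1]
grip_width: 0.5
grip_force: 0.0
```

Emit:
{"api": "send_rows", "payload": {"targets": [[0,-0.06,0,0,0,0,0],[0,-0.06,0,0,0,0,0],[0,-0.06,0,0,0,0,0],[0,-0.06,0,0,0,0,0],[0,-0.05,0,0,0,0,0],[0,0,0,0,0,0,0],[0,0,0,0,0,0,0],[0,0,0,0,0,0,0],[0,0,0,0,0,0,0],[0,0,0,0,0,0,0]]}}

```text
time_s: 34.6
eef_pos: [396.2, -175.9, 302.4]
ee_rot: [0.0, 0.768, 0.641, 0.0]
force: [-0.4, 0.8, -0.6]
grip_width: 0.498
grip_force: 0.0
```

```bash
python3 - <<'E'
from h import *
p=ctrl.capture("scene");t=ctrl.capture("top")
o=cv2.imread('pics/top0.png')[:,:,::-1]
h=lambda im:(lambda m:blob(m,216,153)[0])((cv2.cvtColor(im,cv2.COLOR_RGB2HSV)[:,:,2]<70)&(np.add.outer(np.arange(400)>=140,np.arange(640)*0)*(np.arange(640)>205)*(np.arange(640)<232)*(np.arange(400)[:,None]<165)>0))
print(h(np.ascontiguousarray(o)),h(t['img']))
for k in("tray_front","round_mid"):
  for q in(t,p):
    for r in ctrl.landmark_of(k,q)[:1]:print(k,np.round(r['point'],1),round(r['score'],2),atz(q,r['point'],45 if k[0]=='t' else 51))
f=lambda i:cv2.resize(i,None,fx=4,fy=4,interpolation=2)
cv2.imwrite('pics/v8.png',np.vstack([np.hstack([f(o[120:190,190:290]),f(t['img'][120:190,190:290])]),np.hstack([f(p['img'][210:280,330:430]),f(t['img'][210:280,190:290])])])[:,:,::-1])
E
```

```text
[216.9   156.475] [215.57251908 153.40458015]
tray_front [223.3 224.3] 0.72 [519.5 192.5  45. ]
tray_front [390.6 258.6] 0.88 [513.1 195.1  45. ]
round_mid [232.1 184.9] 0.46 [597.2 175.8  51. ]
```

View pics/v8.png

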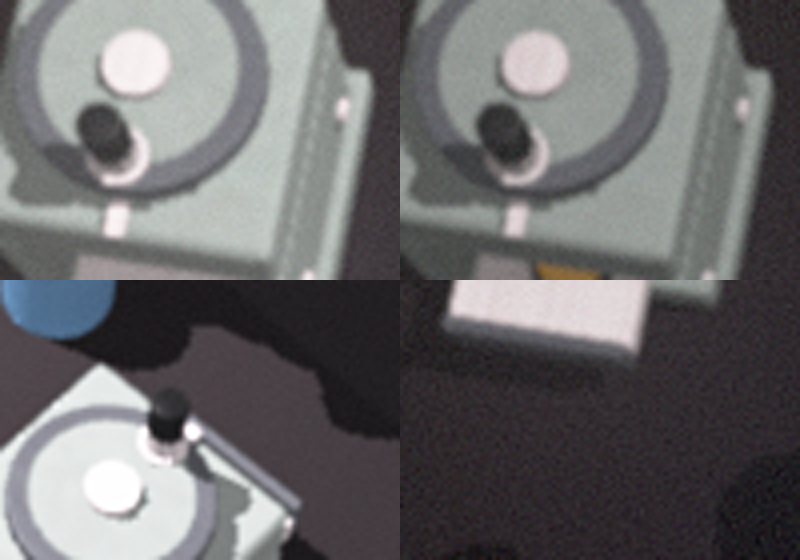

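The after picture matches the before one: the handle stands over the mark at about (216,153). The tray is still latched with its front at about (515,193), and the blank shows under the head at about (332/4 px). Nothing touches the robot, so I'm handing in.

```bash
python3 -c "
from rig import ctrl
print(ctrl.finish_job())"
```

```text
the job is handed in; nothing more can be done
None
```

The job is handed in: the blank is in the pocket, the tray is latched and stayed in when released, and the wheel made one full clockwise turn with its handle back over the mark; the final pictures agree, but I got no verdict back.

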